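# Put the red handwheel away in the tip-out bin

## Task

Pull the blue tip-out bin of the grey case fully down, lift the red handwheel up and off its hook, lower it into the bin and let go without dropping it from a height, then push the bin fully shut. Leave the other two wheels hanging and do not disturb the bottle, the carton or the jar.

Things in the scene. Friction and masses are not known exactly. Their poses are not given: they have to be found in the camera images.
- red_wheel: red valve handwheel, 0.13-0.23 kg, hung by its rim on a hook. Rim: 12 mm round bar, 100 mm outside diameter (bar centre at radius 44 mm); hub 18 mm wide, 16 mm long; 8 mm spokes straight down and 60 deg either side of up; the hook is in the top sector. Origin: centre; x: axis, along the hook to the panel; z up. It rests on the hook 36 mm above its centre; lifted over 20 mm, the hub meets the hook
- blue_wheel: blue handwheel, identical in shape to the red handwheel; must stay on its hook. Origin at its centre, axes as for the red one
- black_wheel: black handwheel, identical in shape to the red handwheel; must stay on its hook. Origin at its centre, axes as for the red one
- stand: fixed hook stand, left or right of the middle, the case on the other side: grey panel 380 mm wide (y), 12 mm thick, 185 mm high, foot behind. Origin on the table, middle of the panel's front face; x to its back, away from the robot, z up. Three hooks at y = -125, 0, 125 mm stick out to -x. The wheels hang 60 to 72 mm in front of the panel; which wheel hangs on which hook varies
- hook_mid (a point): the middle hook, on its flat top where it leaves the panel, 172 mm above the table (stand axes). All three hooks are alike: flat level steel bars 16 mm wide, 6 mm thick, 105 mm long towards -x of the stand, the last 5 mm turned up into a tip 8 mm above the flat top. A wheel's rim can be pinched front to back beside its hook
- case: fixed grey steel case, 140 mm deep, 200 mm wide, 222 mm high, open at the front where the blue bin sits; a jar stands on top. Origin on the table at the middle of its front; x points to its back, y to its left, z up
- bin (a joint): tip-out angle of the blue bin in rad: 0 = shut (front upright), 0.75 = fully down (end stop). It tips towards -x of the case about a level hinge line at its lower front edge. Stiff hinge (about 0.35 N m): the bin stays where it is left. It starts shut or slightly ajar (0 to 0.12)
- bin_hinge (a point): middle of the bin's hinge line, at the case's front, 25 mm above the table. Axes turn with the bin: x to the back, y along the hinge, z up the front panel. In these axes: front panel 184 mm wide, 165 mm high, x -8 to 0; open-topped bin behind it x 0 to 100 mm, 170 mm wide inside, 5 mm floor, other walls 110 mm high. Fully down, the mouth lies in front of the case, 110 mm front to back
- bin_handle (a point): middle of the bin's handle: level round steel bar, 10 mm diameter, 100 mm long along y, at x = -50, z = 185 mm of the bin_hinge axes: in front of the front panel and 20 mm above its top edge, free to be taken from above
- bin_in (a point): middle of the space inside the bin, at x = 50 mm, z = 55 mm of the bin_hinge frame; moves with the bin
- oil_bottle: yellow bottle, 56 mm diameter, 160 mm high, standing on the table in front of the hook stand; leave alone. Origin at the centre of its underside
- carton: brown cardboard carton 60 x 80 x 50 mm high, on the table in front of the hook stand; leave alone. Origin at the centre of its underside
- paste_jar: white jar with green lid, 60 mm diameter, 65 mm high, standing on top of the case; leave alone. Origin at the centre of its underside
There are look-alikes about, which are no part of the job. Several things have the shape of the red_wheel; the one meant has the colours described above.

How it is judged:
By the outcome, as a careful person would: the job done as asked, in the order asked, and still so for the second after the job is handed in, with the robot touching nothing.
It also fails if it takes over 72 s, if anything falls off the work surface, if the arm or the gripper's body presses on something with over 40 N, if the wrist force passes 120 N, or if a joint passes its speed limit or range.

## Robot

A 6-joint arm with a two-finger parallel gripper is mounted at the origin on the work surface. World frame = base frame: x ahead of the robot, y to its left, z up, the work surface at z = 0. Lengths are in m, angles in rad, forces in N, time in s.
With the tool pointing down it reaches from about 0.3 to 0.875 m from the base axis. Payload 4.2 kg.
Tool frame: the origin (TCP) lies at the very end of the fingers, on their centre line; the grasp point (between the pads) lies 19 mm behind it; z points along the fingers, y is the line along which they close (so a half turn about z gives the same grasp; the last joint's range is limited). The gripper opens to 85 mm and grips with 20 to 120 N. Pads are 22 mm wide; open, the fingers measure 114 mm over their backs; the gripper's body (76 mm by 85 mm) begins 54 mm behind the grasp point. The pads swing forward as they close: fully open they stand 13 mm farther back than shut.
Start: joints at [-1.356, 0.32, 1.565, -0, 1.257, -0.02], TCP at [0.134, -0.559, 0.231] pointing down, gripper open.
Joint ranges: [-3.11, 3.11], [-0.84, 2.01], [0.21, 2.61], [-1.34, 4.49], [0.05, 2.63], [-2.56, 2.56]. Speed limits (rad/s): [2.57, 2.57, 3.14, 3.14, 3.14, 3.14].

## Interface

Orientations are given as a unit quaternion [x, y, z, w].
In Python, from bench import manip, eyes gives the robot as it stands.
- The arm moves only by the tool send_rows, never from a script. Its argument "steps" is a list of rows, each a list of 7 numbers: the closure, from -1 (fully open) to 1 (shut), then the shift along the tool's x, y, z in m, then the turn, a rotation vector about the tool's x, y, z in rad. In form: [[jaw, dx, dy, dz, ax, ay, az], ...]. A call has 1 to 12 rows; each row is the pose to reach, as a shift and turn from the pose commanded when the call began, along the tool's axes at that moment; what a row does not reach only later rows make up. A row lasts 1/12 s, in which the tool goes at most 41.7 mm and 7.16 degrees, less where a joint would pass 70% of its speed; a pose out of reach is approached as far as the arm can. A call with a gripper value outside its range is refused whole. The fingers move at their own pace and stop on an object; "grip_force" is the grip in N (left out, the last holds). Time passes only in rows, so rows that repeat a pose let the fingers close. It gives the time, the measured TCP pose, the force, the opening and the grip force at its end, in the units of the state.
- manip.get_state(): the state, without advancing time (a new reading comes with each control period).
- eyes.get_image(name): name is "scene" or "side" or "wrist"; returns (picture, depth): 384x512x3 uint8, red, green, blue; 384x512 float32, m along the optical axis (not along the pixel's ray), 0 where there is no reading.
- eyes.get_calibration(name): a dict with "fx", "fy", "cx", "cy" (pixels), "R" (3x3) and "t" (3): a world point X has camera coordinates R X + t; the wrist camera has in their place "mount" (4x4, takes a point from camera to tool coordinates, whose origin is the TCP and whose axes are the flange's). Camera axes: x right, y down, z forward; pixel columns grow to the right and rows downward; lengths in m; the calibration is good to about 2 mm. The wrist camera is an equidistant fisheye: a pixel r from the principal point sees the ray r / f radians off the axis. A picture is of the moment at which its call begins: read the wrist's pose just before it. get_calibration takes no time and is no camera call.
- manip.finish_job(): hands the job in; it is judged then, once.
The state is a dict: "clock": time; "joint_positions": joint angles; "qvel": joint speeds; "tau": joint torques, N m; "eef_pos": TCP position; "tool_rot": TCP orientation; "contact_force": force on the tool from outside, world axes, zero at the start; "moment": the same for the moment, N m; "grip_width": finger opening in m; "finger_force": force on a finger pad.
Only numpy, scipy, OpenCV 4.12 (cv2) and the standard library are available. Lean on these libraries where they do the work, as an engineer would, in place of code of your own. Each camera call takes 0.05 s, during which the arm holds its last target. There are 200 camera calls.

## Working session

There is one attempt and no reset: what is moved stays moved. The work goes in short steps, Python scripts to look and compute and a tool call to move; the robot and the scene stay as the last step left them, time stands still between calls to the robot, and variables do not carry over. Pictures are saved under pics/ and viewed, at most 10 in all, crops included, and the job is handed in when it is done.

Besides the shell and the picture viewer there is one more tool, called as name([rows], argument=value, ...), one row to a line, values as JSON. send_rows: Moves the arm, as the interface text tells. Its arguments: {"type":"object","properties":{"steps":{"type":"array"},"grip_force":{"type":"number"}},"required":["steps"]}

```bash
mkdir -p pics; ls; cat > h.py <<'E'
import numpy as np,cv2
from scipy.spatial.transform import Rotation as Ro
from bench import manip,eyes
def grab(n):
    p,d=eyes.get_image(n); np.savez('pics/%s.npz'%n,p=p,d=d); return p,d
def world(n,u,v,d):
    c=eyes.get_calibration(n); u=np.asarray(u,float);v=np.asarray(v,float);d=np.asarray(d,float)
    X=np.stack([(u-c['cx'])/c['fx']*d,(v-c['cy'])/c['fy']*d,d],-1)
    return (X-np.asarray(c['t']))@np.asarray(c['R'])
E
python3 - <<'E'
from h import *
s=manip.get_state();print(s)
a,_=grab('scene');b,_=grab('side')
cv2.imwrite('pics/a.png',cv2.resize(a[:,:,::-1],(800,600),interpolation=cv2.INTER_CUBIC))
cv2.imwrite('pics/b.png',cv2.resize(b[:,:,::-1],(800,600),interpolation=cv2.INTER_CUBIC))
for n in('scene','side'):
    c=eyes.get_calibration(n);print(n,c, -np.array(c['R']).T@c['t'])
E
```

```text
pics
{'clock': 0.0, 'joint_positions': array([-1.35598571e+00,  3.20283663e-01,  1.56567933e+00,  1.58886576e-05,
        1.25743012e+00, -2.00329485e-02]), 'qvel': array([ 0.00124551, -0.00191087,  0.00137483, -0.00099184,  0.00068595,
       -0.00157891]), 'tau': array([-6.88995333e-04, -4.15521383e+01, -2.34160101e+01, -1.98288848e-05,
        8.07358621e-03, -1.77298159e-05]), 'eef_pos': array([ 0.13368001, -0.55874207,  0.23048689]), 'tool_rot': array([ 9.93113865e-01,  1.17149648e-01, -8.00143204e-05, -8.96698203e-04]), 'contact_force': array([-0.37237624,  0.18684514,  0.01844266]), 'moment': array([-0.00358685, -0.02757516,  0.04742504]), 'finger_force': 0.0, 'grip_width': 0.08551864729872415}
scene {'fx': 481.47295231092505, 'fy': 481.47295231092505, 'cx': 265.7466107695444, 'cy': 188.8119159522623, 'R': array([[-0.6986089 ,  0.71546207, -0.00772193],
       [ 0.67659601,  0.65707102, -0.33237857],
       [-0.23273041, -0.23742726, -0.94311444]]), 't': array([ 0.38227778, -0.28249656,  1.43290196])} [0.79167856 0.25232504 1.26044665]
side {'fx': 387.16216723685363, 'fy': 387.16216723685363, 'cx': 252.65328138524828, 'cy': 195.29098911123162, 'R': array([[-9.76044876e-01,  2.17567474e-01,  8.91441520e-04],
       [ 1.67995745e-01,  7.56248555e-01, -6.32349233e-01],
       [-1.38252777e-01, -6.17051470e-01, -7.74682937e-01]]), 't': array([0.5186289 , 0.02359956, 1.15971856])} [0.66257477 0.58492213 0.91287502]
```

View pics/a.png

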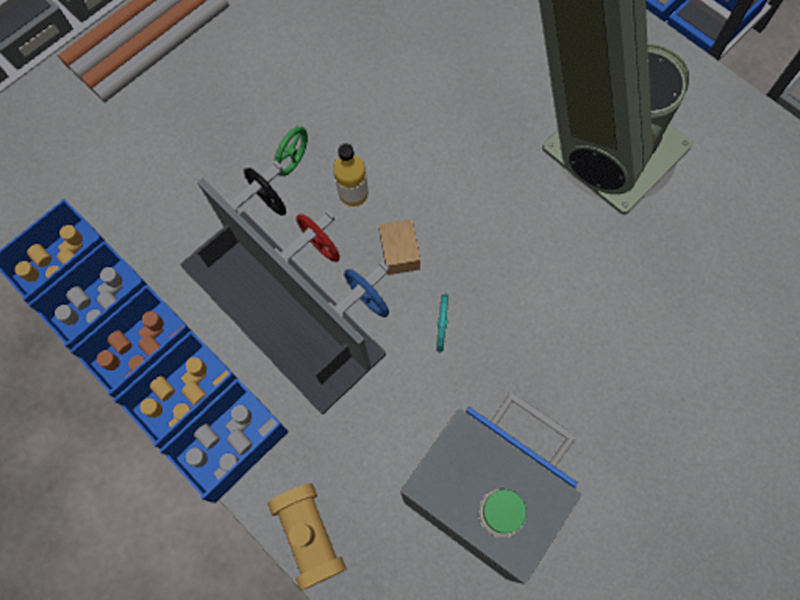

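View pics/b.png

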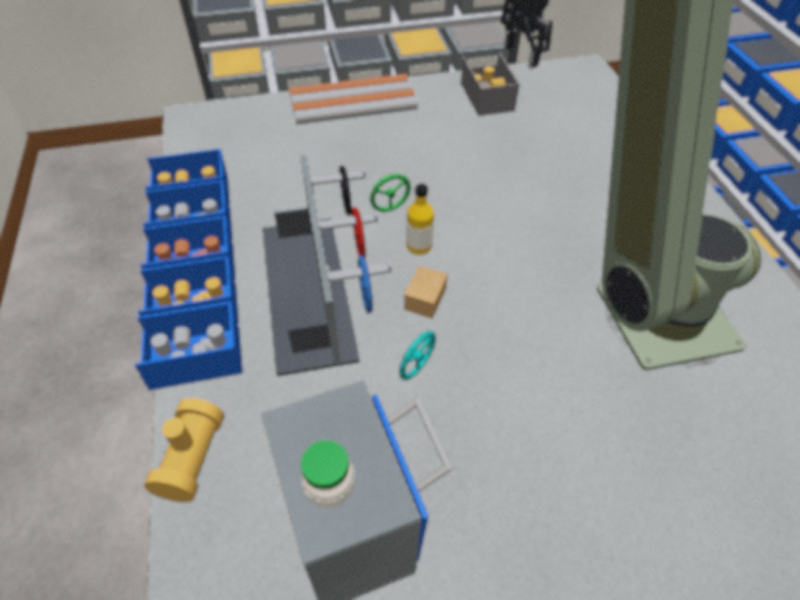

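The scene view (800×600) shows the red wheel on the middle hook at about (318,237), between the black wheel (264,190) and the blue wheel (366,292). The case is lower right with the handle bar from (510,397) to (573,438). The bottle (350,175) and carton (400,247) stand in front of the stand.

```bash
python3 - <<'E'
from h import *
np.set_printoptions(precision=4,suppress=True)
vv,uu=np.mgrid[:384,:512]
for n in('scene','side'):
    f=np.load('pics/%s.npz'%n);p=f['p'].astype(int);d=f['d'];W=world(n,uu,vv,d);ok=d>0
    r,g,b=p[...,0],p[...,1],p[...,2]
    hsv=cv2.cvtColor(f['p'],cv2.COLOR_RGB2HSV);H,S=hsv[...,0],hsv[...,1]
    area=ok&(W[...,0]>.2)&(W[...,0]<1.1)&(abs(W[...,1])<.7)
    print(n,'table z',np.median(W[300:,300:][ok[300:,300:]][:,2]) )
    def st(name,m):
        P=W[m]
        if len(P)<5: print(name,len(P));return
        print(name,len(P),'mean',P.mean(0),'lo',np.percentile(P,3,0),'hi',np.percentile(P,97,0))
    st('red',area&((H<8)|(H>172))&(S>150)&(W[...,2]>.06)&(W[...,2]<.25))
    bl=area&(H>100)&(H<120)&(S>150)&(W[...,2]>.05)&(W[...,2]<.25)
    st('blue wheel',bl&(W[...,2]<.19)); st('bin top',bl&(W[...,2]>.17))
    st('jar lid',area&(H>50)&(H<75)&(S>120)&(W[...,2]>.25))
    st('yellow',area&(H>18)&(H<28)&(S>150)&(W[...,2]>.05))
    top=area&(abs(W[...,2]-.222)<.006)&(S<60)
    st('top',top)
    # rect
    k=cv2.morphologyEx(top.astype(np.uint8),cv2.MORPH_OPEN,np.ones((3,3)))
    nl,L,s,c=cv2.connectedComponentsWithStats(k);i=1+np.argmax(s[1:,4]);
    q=W[L==i][:,:2].astype(np.float32);print('case rect',cv2.boxPoints(cv2.minAreaRect(q)),len(q))
    pan=area&(abs(W[...,2]-.185)<.005)&(S<60)
    k=pan.astype(np.uint8);nl,L,s,c=cv2.connectedComponentsWithStats(k,connectivity=8);i=1+np.argmax(s[1:,4])
    q=W[L==i][:,:2].astype(np.float32);print('panel top',cv2.boxPoints(cv2.minAreaRect(q)),len(q))
    if n=='scene': pts=[(507,396),(540,416),(573,438),(490,422),(554,460),(332,216),(300,246),(466,409),(577,485),(413,240),(380,222),(420,270),(347,148)]
    else: pts=[(418,403),(434,435),(447,467),(375,220),(386,268),(376,397),(424,520),(420,190)]
    for u,v in pts:
        a=W[int(v/1.5625)-1:int(v/1.5625)+2,int(u/1.5625)-1:int(u/1.5625)+2].reshape(-1,3); print((u,v),a[np.argmax(a[:,2])])
for n in('scene',):
    f=np.load('pics/%s.npz'%n)['p']
    c=np.hstack([f[245:320,295:375],f[115:190,175:255]]);cv2.imwrite('pics/c.png',cv2.resize(c[:,:,::-1],None,fx=5,fy=5,interpolation=cv2.INTER_CUBIC))
E
```

```text
scene table z 0.0007232906581687316
red 249 mean [ 0.5565 -0.2062  0.1524] lo [ 0.5512 -0.2528  0.0972] hi [ 0.5611 -0.1682  0.186 ]
blue wheel 4279 mean [ 0.8465 -0.3005  0.08  ] lo [ 0.5684 -0.6105  0.0519] hi [0.9557 0.2277 0.1874]
bin top 384 mean [0.5806 0.158  0.1864] lo [ 0.5643 -0.1129  0.174 ] hi [0.5984 0.3291 0.1927]
jar lid 66 mean [0.6868 0.2887 0.2867] lo [0.6542 0.262  0.2842] hi [0.7036 0.3099 0.2893]
yellow 316 mean [ 0.4468 -0.2801  0.106 ] lo [ 0.3995 -0.306   0.0563] hi [ 0.893  -0.2621  0.1338]
top 5762 mean [0.6651 0.2561 0.2219] lo [0.596  0.1639 0.2184] hi [0.7342 0.3527 0.2254]
case rect [[0.5808 0.3459]
 [0.6111 0.1482]
 [0.7495 0.1694]
 [0.7192 0.3672]] 5733
panel top [[ 0.6191 -0.4077]
 [ 0.6348 -0.408 ]
 [ 0.64   -0.0263]
 [ 0.6244 -0.0261]] 784
(507, 396) [0.5475 0.1853 0.2115]
(540, 416) [0.5382 0.2375 0.2169]
(573, 438) [0.5305 0.2883 0.2144]
(490, 422) [0.5936 0.1936 0.1938]
(554, 460) [0.5658 0.2902 0.1893]
(332, 216) [ 0.5236 -0.2061  0.1849]
(300, 246) [ 0.5906 -0.2082  0.1752]
(466, 409) [0.7917 0.2523 1.2604]
(577, 485) [0.5718 0.3357 0.1876]
(41
[... 509 characters left out ...]
.2878] lo [0.6541 0.2653 0.2853] hi [0.6971 0.3116 0.2899]
yellow 684 mean [ 0.73   -0.0141  0.0811] lo [ 0.4033 -0.2809  0.0509] hi [0.9259 0.1739 0.1316]
top 6173 mean [0.661  0.2688 0.2229] lo [0.5929 0.1673 0.2205] hi [0.7321 0.3581 0.2252]
case rect [[0.5788 0.3485]
 [0.6093 0.1494]
 [0.7478 0.1706]
 [0.7173 0.3697]] 6144
panel top [[ 0.6175 -0.4063]
 [ 0.6323 -0.4066]
 [ 0.6385 -0.0224]
 [ 0.6238 -0.0221]] 457
(418, 403) [0.5435 0.1986 0.2157]
(434, 435) [0.5356 0.2486 0.2152]
(447, 467) [0.5304 0.2885 0.2151]
(375, 220) [ 0.5218 -0.2052  0.178 ]
(386, 268) [ 0.5252 -0.0836  0.1801]
(376, 397) [0.5976 0.1621 0.1912]
(424, 520) [0.5701 0.3393 0.1902]
(420, 190) [ 0.4249 -0.2827  0.1651]
```

View pics/c.png

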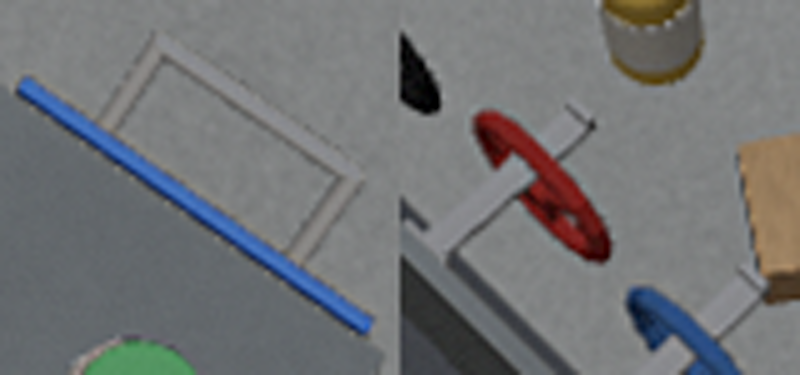

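The crop shows the handle clearly, and the red wheel hanging about mid-hook with nothing else on that hook. Next I refine the hook and wheel position and compute the first move.

```bash
cat >> h.py <<'E'
np.set_printoptions(precision=4,suppress=True)
def case(x,y,z): c,s=np.cos(.152),np.sin(.152); return np.array([.595+c*x-s*y,.248+s*x+c*y,z])
def binp(x,y,z,th): c,s=np.cos(th),np.sin(th); return case(c*x-s*z,y,.025+s*x+c*z)
def Rt(yaw,tilt=0):  # tool z down, tool y along yaw dir; tilt: fingertips lean to +y dir
    y=np.array([np.cos(yaw),np.sin(yaw),0]);z=np.array([0,0,-1.]);x=np.cross(y,z)
    B=np.stack([x,y,z],1); return B@Ro.from_rotvec([-tilt,0,0]).as_matrix()
def rel(p,R,cur=None):
    s=manip.get_state(); p0,R0=cur if cur else (s['eef_pos'],Ro.from_quat(s['tool_rot']).as_matrix())
    return np.r_[R0.T@(np.asarray(p)-p0),Ro.from_matrix(R0.T@R).as_rotvec()]
E
python3 - <<'E'
from h import *
vv,uu=np.mgrid[:384,:512]
for n in('scene','side'):
    f=np.load('pics/%s.npz'%n);d=f['d'];W=world(n,uu,vv,d)
    S=cv2.cvtColor(f['p'],cv2.COLOR_RGB2HSV)[...,1]
    m=(S<70)&(W[...,0]>.53)&(W[...,0]<.612)&(abs(W[...,1]+.21)<.03)&(abs(W[...,2]-.172)<.006)
    P=W[m];print(n,'hook',len(P),P.mean(0),P[:,1].min(),P[:,1].max(),np.median(P[:,2]))
    H=cv2.cvtColor(f['p'],cv2.COLOR_RGB2HSV)[...,0]
    m=((H<8)|(H>172))&(S>120)&(W[...,0]>.53)&(W[...,0]<.58)&(abs(W[...,1]+.21)<.07)&(W[...,2]>.06)
    P=W[m]; 
    o=P[P[:,2]>.15]; print('red top', P[:,2].max(),P[:,1].min(),P[:,1].max(),P[:,2].min(), np.polyfit(o[:,1]+.213,o[:,0],1))
    m=(S<70)&(abs(W[...,2]-.213)<.006)&(W[...,0]<.56)&(W[...,0]>.5)&(abs(W[...,1]-.24)<.07)
    P=W[m];l=(P-[.595,.248,0])@np.array([[np.cos(.152),-np.sin(.152),0],[np.sin(.152),np.cos(.152),0],[0,0,1]])
    print('handle',len(P),np.median(l,0),np.percentile(l,[2,98],0),P[:,2].max())
print(Rt(.152,.4))
print(rel(case(-.057,0,.30),Rt(.152)))
E
```

```text
scene hook 192 [ 0.5741 -0.2147  0.1721] -0.2383756617340773 -0.18118079005342197 0.17215226553153473
red top 0.18933092521662984 -0.2566342952103423 -0.16501756203994053 0.09081136425817732 [-0.003  0.556]
handle 231 [-0.0563  0.0001  0.2117] [[-0.0616 -0.0524  0.2076]
 [-0.0501  0.0512  0.2159]] 0.2180498852550182
side hook 134 [ 0.5751 -0.2117  0.172 ] -0.2242052307912172 -0.18949573344556572 0.17220939945150282
red top 0.18702790060259547 -0.24869421851726042 -0.1620088897210775 0.09793647566555842 [-0.0034  0.5551]
handle 277 [-0.0574  0.0072  0.2126] [[-0.063  -0.05    0.2076]
 [-0.0501  0.0555  0.2157]] 0.21634319972460883
[[-0.1514  0.9104  0.3849]
 [ 0.9885  0.1395  0.059 ]
 [ 0.      0.3894 -0.9211]]
[ 0.5795 -0.6822 -0.0683 -0.0012 -0.0012 -1.488 ]
```

send_rows([
  [0.0,0.58,-0.682,-0.068,0,0,-1.488],
  [0.0,0.58,-0.682,-0.068,0,0,-1.488],
  [0.0,0.58,-0.682,-0.068,0,0,-1.488],
  [0.0,0.58,-0.682,-0.068,0,0,-1.488],
  [0.0,0.58,-0.682,-0.068,0,0,-1.488],
  [0.0,0.58,-0.682,-0.068,0,0,-1.488],
  [0.0,0.58,-0.682,-0.068,0,0,-1.488],
  [0.0,0.58,-0.682,-0.068,0,0,-1.488],
  [0.0,0.58,-0.682,-0.068,0,0,-1.488],
  [0.0,0.58,-0.682,-0.068,0,0,-1.488],
  [0.0,0.58,-0.682,-0.068,0,0,-1.488],
  [0.0,0.58,-0.682,-0.068,0,0,-1.488],
], grip_force=25)

```text
clock: 1.1
eef_pos: [0.3597, -0.1127, 0.2693]
tool_rot: [0.649, 0.761, -0.0, 0.0]
contact_force: [1.2, 0.2, -0.4]
grip_width: 0.0429
finger_force: 0.0
```

```bash
python3 -c "
from h import *
s=manip.get_state();print(s['clock'],s['eef_pos'],s['grip_width'],rel(case(-.0565,0,.29),Rt(.152)))"
```

```text
1.1 [ 0.3597 -0.1127  0.2693] 0.0429234311293425 [ 0.3196  0.2326 -0.0207  0.0002  0.0003  0.0057]
```

send_rows([
  [0.0,0.32,0.232,-0.021,0,0,0.005],
  [0.0,0.32,0.232,-0.021,0,0,0.005],
  [0.0,0.32,0.232,-0.021,0,0,0.005],
  [0.0,0.32,0.232,-0.021,0,0,0.005],
  [0.0,0.32,0.232,-0.021,0,0,0.005],
  [0.0,0.32,0.232,-0.021,0,0,0.005],
  [0.0,0.32,0.232,-0.021,0,0,0.005],
  [0.0,0.32,0.232,-0.021,0,0,0.005],
  [0.0,0.32,0.232,-0.021,0,0,0.005],
  [0.0,0.32,0.232,-0.021,0,0,0.005],
  [0.0,0.32,0.232,-0.021,0,0,0.005],
  [0.0,0.32,0.232,-0.021,0,0,0.005],
])

```text
clock: 2.1
eef_pos: [0.5403, 0.2375, 0.2889]
tool_rot: [0.653, 0.758, -0.001, -0.0]
contact_force: [-0.8, -1.1, -0.7]
grip_width: 0.0424
finger_force: 0.0
```

```bash
python3 -c "
from h import *
s=manip.get_state();print(s['clock'],s['eef_pos'],s['joint_positions'],rel(case(-.0565,0,.192),Rt(.152)))"
```

```text
2.1 [0.5403 0.2375 0.2889] [ 0.3949  0.3164  1.4247 -0.0004  1.4029  0.2461] [ 0.0022 -0.0006  0.0969 -0.0022  0.001  -0.0031]
```

send_rows([
  [0.0,0.002,0,0.035,0,0,-0.003],
  [0.0,0.002,0,0.07,0,0,-0.003],
  [0.0,0.002,0,0.097,0,0,-0.003],
  [0.0,0.002,0,0.097,0,0,-0.003],
  [1,0.002,0,0.097,0,0,-0.003],
  [1,0.002,0,0.097,0,0,-0.003],
  [1,0.002,0,0.097,0,0,-0.003],
  [1,0.002,0,0.097,0,0,-0.003],
  [1,0.002,0,0.097,0,0,-0.003],
  [1,0.002,0,0.097,0,0,-0.003],
  [1,0.002,0,0.097,0,0,-0.003],
], grip_force=25)

```text
clock: 3.02
eef_pos: [0.5411, 0.2386, 0.1958]
tool_rot: [0.652, 0.758, 0.002, 0.001]
contact_force: [-0.8, -1.3, 6.3]
grip_width: 0.0093
finger_force: 25.3
```

```bash
python3 -c "
from h import *
s=manip.get_state();p0=s['eef_pos'];R0=Ro.from_quat(s['tool_rot']).as_matrix()
print(s['clock'],p0,s['grip_width'],s['contact_force'])
l=(p0-case(0,0,0))@np.array([[np.cos(.152),-np.sin(.152),0],[np.sin(.152),np.cos(.152),0],[0,0,1]]);print(l)
h0=binp(-.05,0,.185,.035)
for t in np.linspace(.035,.78,12): print(t, R0.T@(binp(-.05,0,.185,t)-h0))"
```

```text
3.0167 [0.5411 0.2386 0.1958] 0.009280413288664717 [-0.8439 -1.2753  6.3121]
[-0.0547 -0.0011  0.1958]
0.035 [0. 0. 0.]
0.10272727272727274 [-0.     -0.0123  0.0042]
0.17045454545454547 [-0.     -0.0243  0.0092]
0.2381818181818182 [-0.0001 -0.0359  0.015 ]
0.3059090909090909 [-0.0001 -0.047   0.0216]
0.37363636363636366 [-0.0001 -0.0578  0.0289]
0.4413636363636364 [-0.0001 -0.0679  0.0369]
0.5090909090909091 [-0.0002 -0.0776  0.0456]
0.5768181818181819 [-0.0002 -0.0866  0.055 ]
0.6445454545454546 [-0.0002 -0.0949  0.0649]
0.7122727272727274 [-0.0002 -0.1026  0.0754]
0.78 [-0.0002 -0.1096  0.0863]
```

send_rows([
  [1,0,-0.0123,0.0042,0,0,0],
  [1,0,-0.0243,0.0092,0,0,0],
  [1,0,-0.0359,0.015,0,0,0],
  [1,0,-0.047,0.0216,0,0,0],
  [1,0,-0.0578,0.0289,0,0,0],
  [1,0,-0.0679,0.0369,0,0,0],
  [1,0,-0.0776,0.0456,0,0,0],
  [1,0,-0.0866,0.055,0,0,0],
  [1,0,-0.0949,0.0649,0,0,0],
  [1,0,-0.1026,0.0754,0,0,0],
  [1,0,-0.1096,0.0863,0,0,0],
  [1,0,-0.1096,0.0863,0,0,0],
])

```text
clock: 4.02
eef_pos: [0.4346, 0.2228, 0.1085]
tool_rot: [0.652, 0.758, 0.003, 0.003]
contact_force: [5.1, -2.1, -1.5]
grip_width: 0.0085
finger_force: 27.4
```

```bash
python3 -c "
from h import *
s=manip.get_state();p0=s['eef_pos']
print(s['contact_force'],s['grip_width'],p0-binp(-.05,0,.185,.75)+[0,0,.019])
grab('side');f=np.load('pics/side.npz');cv2.imwrite('pics/d.png',cv2.resize(f['p'][180:384,150:350][:,:,::-1],None,fx=2.9,fy=2.9))"
```

```text
[ 5.0952 -2.1404 -1.4614] 0.00849678022933636 [ 0.0004 -0.0006  0.0012]
```

View pics/d.png

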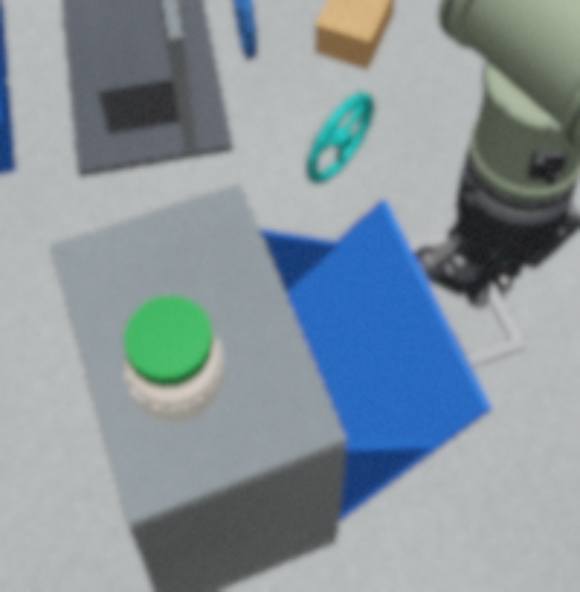

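The bin is open and empty, with the handle still held between the fingers. I'll press a little more against the end stop to confirm, then release and rise.

send_rows([
  [1,0,-0.006,0.008,0,0,0],
  [1,0,-0.006,0.008,0,0,0],
  [1,0,-0.006,0.008,0,0,0],
])

```text
clock: 4.32
eef_pos: [0.4346, 0.2239, 0.105]
tool_rot: [0.652, 0.759, 0.01, 0.006]
contact_force: [8.8, -4.2, 20.1]
grip_width: 0.0089
finger_force: 31.1
```

send_rows([
  [-0.1,0,0,0,0,0,0],
  [-0.1,0,0,0,0,0,0],
  [-0.1,0,0,0,0,0,0],
  [-0.1,0,0,-0.04,0,0,0],
  [-0.1,0,0,-0.08,0,0,0],
  [-0.1,0,0,-0.12,0,0,0],
  [-0.1,0,0,-0.16,0,0,0],
  [-0.1,0,0,-0.19,0,0,0],
  [-0.1,0,0,-0.19,0,0,0],
])

```text
clock: 5.07
eef_pos: [0.4282, 0.2228, 0.2951]
tool_rot: [0.652, 0.758, 0.006, 0.002]
contact_force: [1.6, -0.1, 0.5]
grip_width: 0.0471
finger_force: 0.0
```

```bash
python3 -c "
from h import *
s=manip.get_state();print(s['clock'],s['eef_pos'],s['grip_width'])
p=[.556,-.212+.024,.27];print(rel(p,Rt(-.0145)))"
```

```text
5.0667 [0.4282 0.2228 0.2951] 0.0470513335771068
[-0.4255  0.0646  0.0242  0.0113 -0.0048  0.1648]
```

send_rows([
  [-0.1,-0.426,0.065,0.024,0.011,-0.005,0.165],
  [-0.1,-0.426,0.065,0.024,0.011,-0.005,0.165],
  [-0.1,-0.426,0.065,0.024,0.011,-0.005,0.165],
  [-0.1,-0.426,0.065,0.024,0.011,-0.005,0.165],
  [-0.1,-0.426,0.065,0.024,0.011,-0.005,0.165],
  [-0.1,-0.426,0.065,0.024,0.011,-0.005,0.165],
  [-0.1,-0.426,0.065,0.024,0.011,-0.005,0.165],
  [-0.1,-0.426,0.065,0.024,0.011,-0.005,0.165],
  [-0.1,-0.426,0.065,0.024,0.011,-0.005,0.165],
  [-0.1,-0.426,0.065,0.024,0.011,-0.005,0.165],
  [-0.1,-0.426,0.065,0.024,0.011,-0.005,0.165],
  [-0.1,-0.426,0.065,0.024,0.011,-0.005,0.165],
])

```text
clock: 6.07
eef_pos: [0.5538, -0.193, 0.2626]
tool_rot: [0.714, 0.7, -0.007, -0.003]
contact_force: [-0.7, 0.9, -0.4]
grip_width: 0.047
finger_force: 0.0
```

```bash
python3 -c "
from h import *
s=manip.get_state();print(s['clock'],s['eef_pos'],s['grip_width'])
p=[.556,-.212+.024,.154];print(rel(p,Rt(-.0145)))
p,d=grab('wrist');c=eyes.get_calibration('wrist');print(c);cv2.imwrite('pics/e.png',cv2.resize(p[:,:,::-1],(768,576)))
# project red wheel top & hook
m=np.linalg.inv(np.array(c['mount']));R=Ro.from_quat(s['tool_rot']).as_matrix()
f=c.get('fx');
for X in ([.556,-.212,.18],[.521,-.212,.18],[.556,-.188,.173]):
  q=(m@np.r_[R.T@(np.array(X)-s['eef_pos']),1])[:3];th=np.arctan2(np.hypot(*q[:2]),q[2]);a=q[:2]/np.hypot(*q[:2])*th*f;print((a+[c['cx'],c['cy']])*1.5)
"
```

```text
6.0667 [ 0.5538 -0.193   0.2626] 0.04701198572628684
[ 0.0057  0.0035  0.1085 -0.0135  0.0056 -0.0045]
{'fx': 297.3186396354542, 'fy': 297.3186396354542, 'cx': 255.38448721541954, 'cy': 188.1977843946883, 'mount': array([[ 0.0004, -0.9541, -0.2996,  0.0769],
       [ 1.    ,  0.0006, -0.0005,  0.0001],
       [ 0.0007, -0.2996,  0.9541, -0.1424],
       [ 0.    ,  0.    ,  0.    ,  1.    ]])}
[389.7873 325.3059]
[326.3089 325.8063]
[389.1869 279.6223]
```

View pics/e.png

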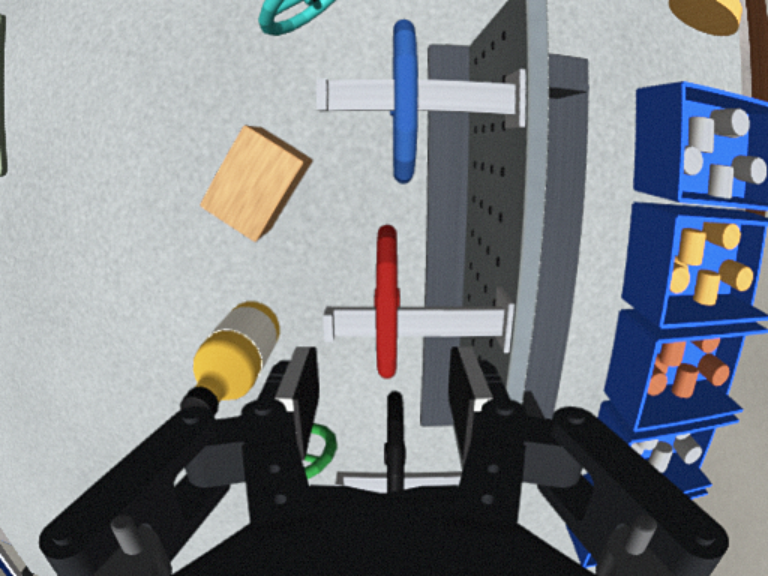

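The wrist view shows the red rim at x≈387 with its hook at row ≈322, which matches my projection. The fingers straddle the rim plane and the path down is clear.

send_rows([
  [-0.1,0.006,0.0025,0.03,-0.0135,0.0056,-0.0045],
  [-0.1,0.006,0.0025,0.06,-0.0135,0.0056,-0.0045],
  [-0.1,0.006,0.0025,0.085,-0.0135,0.0056,-0.0045],
  [-0.1,0.006,0.0025,0.1,-0.0135,0.0056,-0.0045],
  [-0.1,0.006,0.0025,0.1,-0.0135,0.0056,-0.0045],
  [-0.1,0.006,0.0025,0.1,-0.0135,0.0056,-0.0045],
])

```text
clock: 6.62
eef_pos: [0.5547, -0.1828, 0.1645]
tool_rot: [0.71, 0.704, 0.001, 0.0]
contact_force: [0.3, -0.1, 0.6]
grip_width: 0.047
finger_force: 0.0
```

```bash
python3 -c "
from h import *
s=manip.get_state();print(s['clock'],s['eef_pos'],s['contact_force'],s['tool_rot'])
p=[.555,-.187,.154];print(rel(p,Rt(-.0145)))"
```

```text
6.6167 [ 0.5547 -0.1828  0.1645] [ 0.2867 -0.1006  0.5931] [0.7102 0.704  0.0007 0.0001]
[-0.0042  0.0004  0.0105  0.0011 -0.0009  0.0057]
```

send_rows([
  [-0.1,-0.004,0,0.01,0,0,0.005],
  [-0.1,-0.004,0,0.01,0,0,0.005],
  [1,-0.004,0,0.01,0,0,0.005],
  [1,-0.004,0,0.01,0,0,0.005],
  [1,-0.004,0,0.01,0,0,0.005],
  [1,-0.004,0,0.01,0,0,0.005],
  [1,-0.004,0,0.01,0,0,0.005],
  [1,-0.004,0,0.01,0,0,0.005],
  [1,-0.004,0,0.01,0,0,0.005],
], grip_force=70)

```text
clock: 7.37
eef_pos: [0.5558, -0.1889, 0.1555]
tool_rot: [0.713, 0.702, 0.001, 0.002]
contact_force: [1.4, 0.7, 3.5]
grip_width: 0.0099
finger_force: 68.3
```

```bash
python3 -c "
from h import *
s=manip.get_state();print(s['clock'],s['eef_pos'],s['contact_force'],s['tool_rot'],s['grip_width'],s['joint_positions'])
print(rel(s['eef_pos']+[0,0,.014],Rt(-.0145)),rel(s['eef_pos']+[-.075,.001,.014],Rt(-.0145)))"
```

```text
7.3667 [ 0.5558 -0.1889  0.1555] [1.4251 0.708  3.4821] [0.7126 0.7016 0.0013 0.0019] 0.009936747365423028 [-0.3475  0.3924  1.6541  0.0008  1.0905 -0.3324]
[-0.      0.0001 -0.014   0.0046  0.0008 -0.001 ] [-0.0002 -0.0749 -0.0143  0.0046  0.0008 -0.001 ]
```

send_rows([
  [1,0,0,-0.005,0,0,0],
  [1,0,0,-0.01,0,0,0],
  [1,0,0,-0.014,0,0,0],
  [1,0,0,-0.014,0,0,0],
  [1,0,0,-0.014,0,0,0],
])

```text
clock: 7.78
eef_pos: [0.5552, -0.1887, 0.169]
tool_rot: [0.713, 0.702, 0.001, 0.001]
contact_force: [0.2, -0.4, -1.3]
grip_width: 0.0103
finger_force: 68.2
```

```bash
python3 -c "
from h import *
s=manip.get_state();print(s['clock'],s['eef_pos'],s['contact_force'],s['moment'],s['tool_rot'],s['grip_width'])
p,d=grab('wrist');q,_=grab('side')
a=cv2.resize(p[100:300,150:400],(400,320));b=cv2.resize(q[90:240,180:300],(320,400))[:320]
cv2.imwrite('pics/f.png',cv2.resize(np.hstack([a,b])[:,:,::-1],(800,356)))"
```

```text
7.7833 [ 0.5552 -0.1887  0.169 ] [ 0.2412 -0.437  -1.3269] [ 0.0222  0.0252 -0.0334] [0.7126 0.7016 0.0009 0.0012] 0.010262073684510755
```

View pics/f.png

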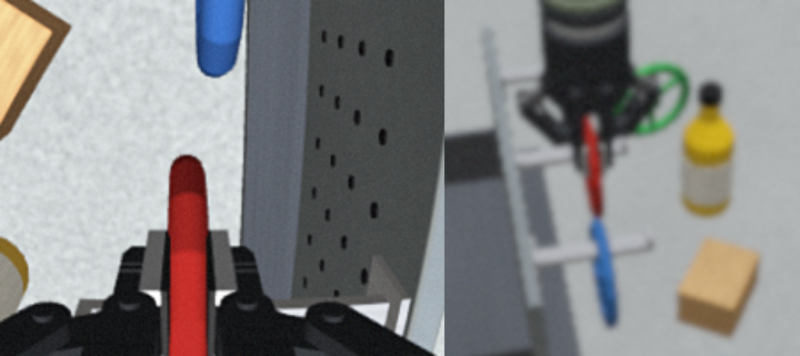

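The rim is firmly between the pads and lifted 13.5 mm, with its weight registering. I slide it out along the hook.

send_rows([
  [1,0,-0.008,-0.0005,0.004,0,0],
  [1,0,-0.02,-0.0005,0.004,0,0],
  [1,0,-0.032,-0.0005,0.004,0,0],
  [1,0,-0.044,-0.0005,0.004,0,0],
  [1,0,-0.058,-0.0005,0.004,0,0],
  [1,0,-0.07,-0.0005,0.004,0,0],
  [1,0,-0.08,-0.0005,0.004,0,0],
  [1,0,-0.08,-0.0005,0.004,0,0],
  [1,0,-0.08,-0.0005,0.004,0,0],
])

```text
clock: 8.63
eef_pos: [0.4751, -0.1876, 0.1694]
tool_rot: [0.713, 0.701, -0.0, 0.0]
contact_force: [-0.5, 1.0, -1.1]
grip_width: 0.0101
finger_force: 68.3
```

```bash
python3 -c "
from h import *
s=manip.get_state();print(s['clock'],s['eef_pos'],s['contact_force'],s['tool_rot'],s['grip_width'])
print(rel(s['eef_pos']+[-.02,0.0,.12],Rt(-.0145)))
print(rel(case(-.10,.024,.34),Rt(.152,.42)))
q,_=grab('side');cv2.imwrite('pics/g.png',cv2.resize(q[70:240,180:340],None,fx=3,fy=3)[:,:,::-1])"
```

```text
8.6333 [ 0.4751 -0.1876  0.1694] [-0.5171  1.0494 -1.1292] [ 0.7127  0.7014 -0.0003  0.0001] 0.010080730914797999
[-0.0004 -0.02   -0.12   -0.0002  0.0005 -0.0015]
[ 0.4443  0.0103 -0.1709 -0.4193  0.0358 -0.1654]
```

View pics/g.png

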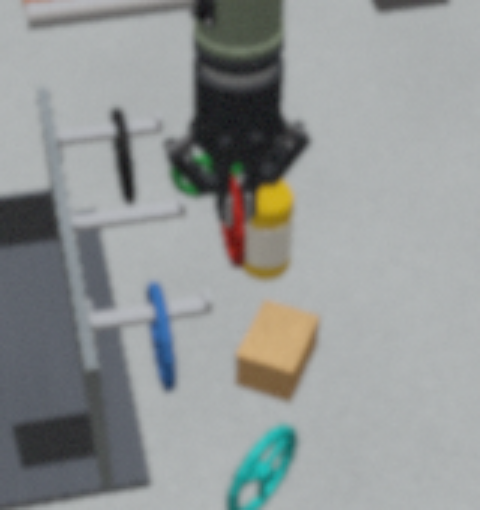

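The red wheel is clear of its hook, and the black and blue wheels still hang. Now I lift it straight up.

send_rows([
  [1,0,-0.005,-0.03,0,0,0],
  [1,0,-0.01,-0.06,0,0,0],
  [1,0,-0.01,-0.09,0,0,0],
  [1,0,-0.01,-0.12,0,0,0],
  [1,0,-0.01,-0.15,0,0,0],
  [1,0,-0.01,-0.15,0,0,0],
])

```text
clock: 9.18
eef_pos: [0.4687, -0.1884, 0.3256]
tool_rot: [0.712, 0.702, 0.002, 0.006]
contact_force: [1.4, 0.0, -0.3]
grip_width: 0.0095
finger_force: 68.8
```

```bash
cat >> h.py <<'E'
def place(back,alpha=.46): 
    R=Rt(.152,alpha); return binp(.014,.022,.015,.75)-R[:,2]*(.0635+back),R
E
python3 -c "
from h import *
s=manip.get_state();print(s['clock'],s['eef_pos'],s['contact_force'],s['grip_width'])
print(place(.16)[0],place(0)[0]);print(rel(*place(.16)))"
```

```text
9.1833 [ 0.4687 -0.1884  0.3256] [ 1.4001  0.0411 -0.3142] 0.009496522071869271
[0.4936 0.2547 0.2458] [0.5638 0.2655 0.1024]
[ 0.4439  0.0173  0.0777 -0.448   0.0446 -0.1626]
```

send_rows([
  [1,0.444,0.008,0.06,-0.448,0.045,-0.163],
  [1,0.444,0.008,0.06,-0.448,0.045,-0.163],
  [1,0.444,0.008,0.06,-0.448,0.045,-0.163],
  [1,0.444,0.008,0.06,-0.448,0.045,-0.163],
  [1,0.444,0.008,0.06,-0.448,0.045,-0.163],
  [1,0.444,0.008,0.06,-0.448,0.045,-0.163],
  [1,0.444,0.008,0.06,-0.448,0.045,-0.163],
  [1,0.444,0.008,0.06,-0.448,0.045,-0.163],
  [1,0.444,0.008,0.06,-0.448,0.045,-0.163],
  [1,0.444,0.008,0.06,-0.448,0.045,-0.163],
  [1,0.444,0.008,0.06,-0.448,0.045,-0.163],
  [1,0.444,0.008,0.06,-0.448,0.045,-0.163],
])

```text
clock: 10.18
eef_pos: [0.4801, 0.2626, 0.2574]
tool_rot: [0.633, 0.741, 0.172, 0.141]
contact_force: [1.6, -0.9, -1.2]
grip_width: 0.0102
finger_force: 68.8
```

send_rows([
  [1,0,0,0,0,0,0],
  [1,0,0,0,0,0,0],
  [1,0,0,0,0,0,0],
])

```text
clock: 10.43
eef_pos: [0.4802, 0.2556, 0.2587]
tool_rot: [0.636, 0.739, 0.171, 0.142]
contact_force: [0.0, 0.1, -1.7]
grip_width: 0.0095
finger_force: 68.8
```

```bash
python3 -c "
from h import *
s=manip.get_state();print(s['clock'],s['eef_pos'],s['contact_force'],s['grip_width'],s['joint_positions'])
for b in (.16,.1,.05,.02,0):print(b,rel(*place(b)))
q,_=grab('side');w,_=grab('scene')
cv2.imwrite('pics/h.png',np.hstack([cv2.resize(q[170:350,150:350],None,fx=2,fy=2),cv2.resize(w[200:380,220:420],None,fx=2,fy=2)])[:,:,::-1])"
```

```text
10.4333 [0.4802 0.2556 0.2587] [ 0.0475  0.0613 -1.7482] 0.009530967504987909 [ 0.5673  0.0691  1.9003 -0.2457  0.7709  0.56  ]
0.16 [-0.003   0.0063  0.0173 -0.012  -0.0057 -0.0042]
0.1 [-0.0033  0.007   0.0773 -0.012  -0.0057 -0.0042]
0.05 [-0.0036  0.0076  0.1273 -0.012  -0.0057 -0.0042]
0.02 [-0.0038  0.008   0.1573 -0.012  -0.0057 -0.0042]
0 [-0.0039  0.0082  0.1773 -0.012  -0.0057 -0.0042]
```

View pics/h.png

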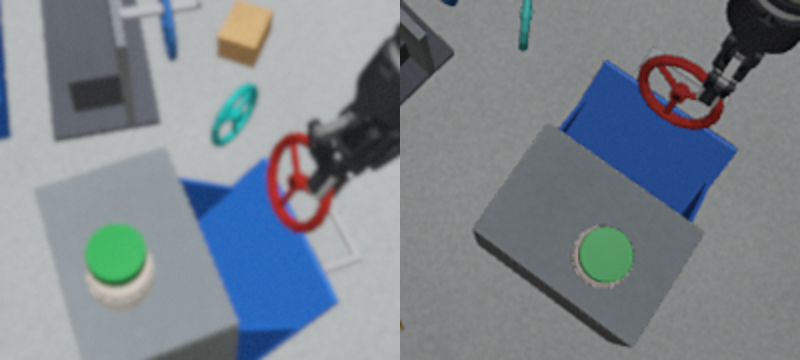

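The wheel is held above the bin mouth, roughly centred, at (680,90) in the scene crop. I lower it along the tool axis.

send_rows([
  [1,-0.003,0.006,0.02,-0.012,-0.0057,-0.0042],
  [1,-0.003,0.007,0.045,-0.012,-0.0057,-0.0042],
  [1,-0.003,0.007,0.07,-0.012,-0.0057,-0.0042],
  [1,-0.0035,0.007,0.095,-0.012,-0.0057,-0.0042],
  [1,-0.0035,0.0075,0.12,-0.012,-0.0057,-0.0042],
  [1,-0.0037,0.008,0.14,-0.012,-0.0057,-0.0042],
  [1,-0.0037,0.008,0.155,-0.012,-0.0057,-0.0042],
  [1,-0.0037,0.008,0.16,-0.012,-0.0057,-0.0042],
  [1,-0.0037,0.008,0.16,-0.012,-0.0057,-0.0042],
])

```text
clock: 11.28
eef_pos: [0.5565, 0.2642, 0.1172]
tool_rot: [0.634, 0.739, 0.172, 0.148]
contact_force: [0.3, -0.5, -1.2]
grip_width: 0.0098
finger_force: 68.8
```

```bash
python3 -c "
from h import *
s=manip.get_state();print(s['clock'],s['eef_pos'],s['contact_force'],s['grip_width'])
for b in (.01,0,-.01):print(b,rel(*place(b)))"
```

```text
11.2833 [0.5565 0.2642 0.1172] [ 0.3303 -0.4834 -1.2248] 0.009779032069492814
0.01 [ 0.0001  0.0001  0.0065 -0.0013  0.0007 -0.0002]
0 [ 0.0001  0.0002  0.0165 -0.0013  0.0007 -0.0002]
-0.01 [ 0.0001  0.0002  0.0265 -0.0013  0.0007 -0.0002]
```

send_rows([
  [1,0,0,0.005,0,0,0],
  [1,0,0,0.01,0,0,0],
  [1,0,0,0.0145,0,0,0],
  [1,0,0,0.017,0,0,0],
  [1,0,0,0.017,0,0,0],
])

```text
clock: 11.7
eef_pos: [0.5638, 0.2667, 0.1028]
tool_rot: [0.634, 0.739, 0.173, 0.148]
contact_force: [-0.0, -0.1, -0.7]
grip_width: 0.0099
finger_force: 68.8
```

send_rows([
  [1,0,0,0.0015,0,0,0],
  [1,0,0,0.003,0,0,0],
  [1,0,0,0.003,0,0,0],
])

```text
clock: 11.95
eef_pos: [0.5653, 0.267, 0.1005]
tool_rot: [0.634, 0.739, 0.174, 0.149]
contact_force: [-0.6, 0.1, -0.6]
grip_width: 0.0098
finger_force: 68.8
```

send_rows([
  [1,0,0,0.0015,0,0,0],
  [1,0,0,0.003,0,0,0],
  [1,0,0,0.003,0,0,0],
])

```text
clock: 12.2
eef_pos: [0.5672, 0.2682, 0.0996]
tool_rot: [0.634, 0.739, 0.175, 0.149]
contact_force: [-5.7, 1.1, 8.4]
grip_width: 0.0099
finger_force: 70.2
```

```bash
python3 -c "
from h import *
s=manip.get_state();print(s['clock'],s['eef_pos'],s['contact_force'],s['moment'],s['grip_width'])
w,_=grab('wrist');q,_=grab('side')
cv2.imwrite('pics/i.png',np.hstack([cv2.resize(q[170:350,150:350],None,fx=2,fy=2),cv2.resize(w,(480,360))])[:,:,::-1])"
```

```text
12.2 [0.5672 0.2682 0.0996] [-5.7034  1.1286  8.3613] [0.1421 0.5238 0.0402] 0.009938100496481871
```

View pics/i.png

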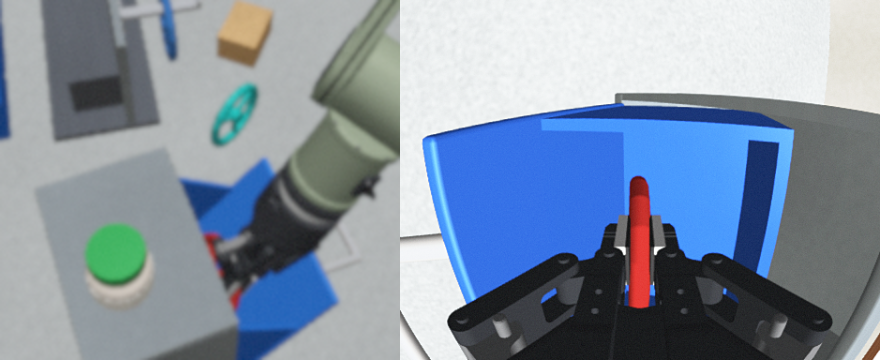

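The rim is on the bin floor; the contact force points along the floor normal. I open a little and then withdraw along the tool axis.

send_rows([
  [1,0,0,-0.002,0,0,0],
  [0.6,0,0,-0.002,0,0,0],
  [0.4,0,0,-0.002,0,0,0],
  [0.4,0,0,-0.002,0,0,0],
  [0.4,0,0,-0.002,0,0,0],
  [0.4,0,0,-0.002,0,0,0],
])

```text
clock: 12.8
eef_pos: [0.5674, 0.268, 0.1012]
tool_rot: [0.633, 0.739, 0.176, 0.149]
contact_force: [3.7, 1.4, 5.9]
grip_width: 0.0254
finger_force: 0.2
```

send_rows([
  [0.4,0,0,-0.01,0,0,0],
  [0.4,0,0,-0.025,0,0,0],
  [0.4,0,0,-0.045,0,0,0],
  [0.4,0,0,-0.07,0,0,0],
  [0.4,0,0,-0.1,0,0,0],
  [0.4,0,0,-0.13,0,0,0],
  [0.4,0,0,-0.16,0,0,0],
  [0.4,0,0,-0.19,0,0,0],
  [0.4,0,0,-0.19,0,0,0],
  [0.4,0,0,-0.19,0,0,0],
])

```text
clock: 13.63
eef_pos: [0.4815, 0.254, 0.271]
tool_rot: [0.634, 0.739, 0.174, 0.149]
contact_force: [0.1, 0.4, -1.3]
grip_width: 0.0254
finger_force: 0.0
```

```bash
python3 -c "
from h import *
s=manip.get_state();print(s['clock'],s['eef_pos'],s['contact_force'],s['grip_width'])
w,_=grab('wrist');q,_=grab('side')
cv2.imwrite('pics/j.png',np.hstack([cv2.resize(q[170:350,150:350],None,fx=2,fy=2),cv2.resize(w,(400,360))])[:,:,::-1])
h=binp(-.05,0,.185,.75);R=Rt(.152);print(h,rel(h+[0,0,.08],R))
vv,uu=np.mgrid[:384,:512]
for n in('side',):
    f=np.load('pics/%s.npz'%n);d=f['d'];W=world(n,uu,vv,d);S=cv2.cvtColor(f['p'],cv2.COLOR_RGB2HSV)[...,1]
    m=(S<70)&(abs(W[...,2]-.128)<.012)&(abs(W[...,0]-.434)<.04)&(abs(W[...,1]-.223)<.07);P=W[m];print(len(P),P.mean(0) if len(P) else 0)"
```

```text
13.6333 [0.4815 0.254  0.271 ] [ 0.1371  0.4138 -1.2884] 0.02539757521898052
[0.4342 0.2234 0.1263] [-0.0225 -0.0732  0.033   0.4579  0.0004  0.0013]
290 [0.4405 0.2415 0.1319]
```

View pics/j.png

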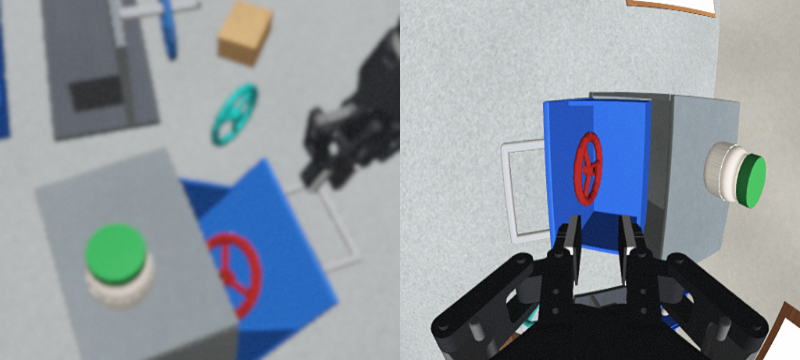

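The wheel lies in the bin against the front panel, at (230,275) in the side crop. Now I take the handle again from above and push the bin shut.

send_rows([
  [0.1,-0.022,-0.073,0.033,0.458,0,0.001],
  [0.1,-0.022,-0.073,0.033,0.458,0,0.001],
  [0.1,-0.022,-0.073,0.033,0.458,0,0.001],
  [0.1,-0.022,-0.073,0.033,0.458,0,0.001],
  [0.1,-0.022,-0.073,0.033,0.458,0,0.001],
  [0.1,-0.022,-0.073,0.033,0.458,0,0.001],
  [0.1,-0.022,-0.073,0.033,0.458,0,0.001],
  [0.1,-0.022,-0.073,0.033,0.458,0,0.001],
  [0.1,-0.022,-0.073,0.033,0.458,0,0.001],
])

```text
clock: 14.48
eef_pos: [0.4345, 0.2244, 0.2077]
tool_rot: [0.651, 0.759, 0.001, 0.001]
contact_force: [0.8, 1.1, 0.5]
grip_width: 0.0385
finger_force: 0.0
```

```bash
python3 -c "
from h import *
s=manip.get_state();print(s['clock'],s['eef_pos'],s['contact_force'],s['grip_width'])
h=np.array([.4344,.2232,.109]);R=Rt(.152);print(rel(h,R))"
```

```text
14.4833 [0.4345 0.2244 0.2077] [0.8159 1.1366 0.5399] 0.03847385640033007
[-0.0013 -0.0006  0.0987  0.0031 -0.0005  0.0009]
```

send_rows([
  [0.1,-0.001,0,0.035,0.003,0,0],
  [0.1,-0.001,0,0.07,0.003,0,0],
  [0.1,-0.001,0,0.098,0.003,0,0],
  [0.1,-0.001,0,0.098,0.003,0,0],
  [1,-0.001,0,0.098,0.003,0,0],
  [1,-0.001,0,0.098,0.003,0,0],
  [1,-0.001,0,0.098,0.003,0,0],
  [1,-0.001,0,0.098,0.003,0,0],
  [1,-0.001,0,0.098,0.003,0,0],
  [1,-0.001,0,0.098,0.003,0,0],
], grip_force=30)

```text
clock: 15.32
eef_pos: [0.4343, 0.2239, 0.1114]
tool_rot: [0.651, 0.759, -0.0, -0.001]
contact_force: [-5.8, 0.7, 1.7]
grip_width: 0.0087
finger_force: 29.2
```

```bash
python3 -c "
from h import *
s=manip.get_state();p0=s['eef_pos'];R0=Ro.from_quat(s['tool_rot']).as_matrix()
print(s['clock'],p0,s['grip_width'],s['contact_force'])
for t in np.linspace(.75,0,13)[1:]: print(t, R0.T@(binp(-.05,0,.185,t)-binp(-.05,0,.185,.75)))"
```

```text
15.3167 [0.4343 0.2239 0.1114] 0.008735066294137214 [-5.759   0.6915  1.6518]
0.6875 [ 0.      0.0066 -0.01  ]
0.625 [ 0.      0.0139 -0.0195]
0.5625 [ 0.0001  0.0217 -0.0286]
0.5 [ 0.0001  0.03   -0.0372]
0.4375 [ 0.0001  0.0389 -0.0452]
0.375 [ 0.0001  0.0483 -0.0526]
0.3125 [ 0.0001  0.0581 -0.0595]
0.25 [ 0.0001  0.0683 -0.0657]
0.1875 [ 0.0001  0.0789 -0.0713]
0.125 [ 0.0001  0.0899 -0.0762]
0.0625 [ 0.0002  0.1011 -0.0804]
0.0 [ 0.0002  0.1125 -0.0839]
```

send_rows([
  [1,0,0.0066,-0.01,0,0,0],
  [1,0,0.0139,-0.0195,0,0,0],
  [1,0,0.0217,-0.0286,0,0,0],
  [1,0,0.03,-0.0372,0,0,0],
  [1,0,0.0389,-0.0452,0,0,0],
  [1,0,0.0483,-0.0526,0,0,0],
  [1,0,0.0581,-0.0595,0,0,0],
  [1,0,0.0683,-0.0657,0,0,0],
  [1,0,0.0789,-0.0713,0,0,0],
  [1,0,0.0899,-0.0762,0,0,0],
  [1,0,0.1011,-0.0804,0,0,0],
  [1,0,0.1125,-0.0839,0,0,0],
])

```text
clock: 16.32
eef_pos: [0.5462, 0.2409, 0.197]
tool_rot: [0.651, 0.759, 0.0, -0.001]
contact_force: [-32.2, -3.8, 4.9]
grip_width: 0.0086
finger_force: 31.7
```

send_rows([
  [1,0,0.004,0,0,0,0],
  [1,0,0.008,0,0,0,0],
  [1,0,0.008,0,0,0,0],
  [1,0,0.008,0,0,0,0],
])

```text
clock: 16.65
eef_pos: [0.5458, 0.2408, 0.1968]
tool_rot: [0.651, 0.759, -0.007, -0.006]
contact_force: [-25.9, -3.5, 15.9]
grip_width: 0.0086
finger_force: 32.5
```

```bash
python3 -c "
from h import *
s=manip.get_state();p0=s['eef_pos'];print(p0,(p0-case(0,0,0))@np.array([[np.cos(.152),-np.sin(.152),0],[np.sin(.152),np.cos(.152),0],[0,0,1]]),s['contact_force'],s['grip_width'])"
```

```text
[0.5458 0.2408 0.1968] [-0.0497  0.0003  0.1968] [-25.8513  -3.4712  15.8861] 0.008584475302289684
```

The handle is at x = −0.0497 in the case axes and firm, so the bin is fully shut. I release and rise.

send_rows([
  [0.1,0,0,0,0,0,0],
  [0.1,0,0,0,0,0,0],
  [0.1,0,0,0,0,0,0],
  [0.1,0,0,0,0,0,0],
  [0.1,0,0,-0.03,0,0,0],
  [0.1,0,0,-0.06,0,0,0],
  [0.1,0,0,-0.1,0,0,0],
  [0.1,0,-0.04,-0.12,0,0,0],
  [0.1,0,-0.08,-0.12,0,0,0],
  [0.1,0,-0.12,-0.12,0,0,0],
  [0.1,0,-0.12,-0.12,0,0,0],
])

```text
clock: 17.57
eef_pos: [0.4297, 0.2219, 0.3143]
tool_rot: [0.651, 0.759, -0.001, -0.002]
contact_force: [0.5, -0.6, -0.6]
grip_width: 0.0382
finger_force: 0.0
```

```bash
python3 - <<'E'
from h import *
s=manip.get_state();print(s['clock'],s['eef_pos'],s['contact_force'])
vv,uu=np.mgrid[:384,:512]
for n in('scene','side'):
    p,d=grab(n);W=world(n,uu,vv,d);hsv=cv2.cvtColor(p,cv2.COLOR_RGB2HSV);H,S=hsv[...,0],hsv[...,1]
    def st(name,m):
        P=W[m];print(n,name,len(P),P.mean(0) if len(P) else '')
    m=(S<70)&(abs(W[...,2]-.213)<.006)&(W[...,0]<.57)&(W[...,0]>.5)&(abs(W[...,1]-.24)<.07)
    P=W[m];l=(P-[.595,.248,0])@np.array([[np.cos(.152),-np.sin(.152),0],[np.sin(.152),np.cos(.152),0],[0,0,1]]);print('handle',len(P),np.median(l,0))
    st('red anywhere',((H<6)|(H>174))&(S>160)&(W[...,2]>.02)&(W[...,0]>.3)&(W[...,0]<.7)&(d>0))
    b=np.array([.556,-.085,.14]);st('blue w',(H>100)&(H<120)&(S>150)&(np.linalg.norm(W-b,axis=-1)<.07))
    st('black w',(hsv[...,2]<40)&(np.linalg.norm(W-[.553,-.337,.14],axis=-1)<.07))
    st('bottle',(H>18)&(H<28)&(S>150)&(np.linalg.norm(W-[.42,-.283,.08],axis=-1)<.1))
    st('lid',(H>50)&(H<75)&(S>120)&(W[...,2]>.25))
E
```

```text
17.5667 [0.4297 0.2219 0.3143] [ 0.5423 -0.6125 -0.5674]
handle 258 [-0.0477 -0.0011  0.2137]
scene red anywhere 4 [ 0.5319 -0.1714  0.2268]
scene blue w 253 [ 0.5684 -0.0826  0.1513]
scene black w 238 [ 0.5605 -0.3288  0.1506]
scene bottle 327 [ 0.4257 -0.2773  0.1014]
scene lid 59 [0.6873 0.2876 0.306 ]
handle 292 [-0.0488  0.0059  0.2146]
side red anywhere 0 
side blue w 88 [ 0.5674 -0.0616  0.166 ]
side black w 18 [ 0.5601 -0.2937  0.1497]
side bottle 241 [ 0.4208 -0.2708  0.1044]
side lid 672 [0.6756 0.2897 0.2888]
```

The handle reads shut in both cameras. No red is visible outside the case, and the other wheels, bottle and jar are where they were. Handing in.

```bash
python3 -c "
from bench import manip
print(manip.finish_job())"
```

```text
the job is handed in; nothing more can be done
None
```

The red wheel is in the bin and the bin is pushed fully shut; the blue and black wheels still hang, the bottle and jar read unmoved, and I did not re-measure the carton, though the arm never came near it; handed in at 17.6 s.

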